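# Dock the power bank and set the guarded charging timer

### The arm

A 7-joint arm with a two-finger parallel gripper is mounted at the origin on the work surface. World frame = base frame: x ahead of the robot, y to its left, z up, the work surface at z = 0. Lengths are in m, angles in rad, forces in N, time in s.
With the tool pointing down it reaches from about 0.35 to 0.9 m from the base axis. Payload 19.9 kg.
Tool frame: the origin (TCP) lies at the very end of the fingers, on their centre line; the grasp point (between the pads) lies 19 mm behind it (grasp_offset is the distance from the TCP to the grasp point, in m); z points along the fingers, x is the direction in which the jaws open and shut, and the axes are right-handed (so a half turn about z gives the same grasp; the last joint's range is limited). The gripper opens to 94 mm and grips with 3 to 60 N. Pads are 16 mm wide; open, the fingers measure 119 mm over their backs; the gripper's body (75 mm by 177 mm) begins 78 mm behind the grasp point.
Start: joints at [-1.183, 0.417, -0.01, 1.614, 0.005, 1.111, -0.053], TCP at [0.26, 0.568, 0.205] pointing down, gripper open.
Joint ranges: [-2.81, 2.81], [-0.39, 2.02], [-1.27, 1.25], [0.06, 2.57], [-1.19, 4.33], [0.19, 2], [-2.82, 2.82]. Speed limits (rad/s): [1.89, 1.89, 2.39, 2.39, 3.01, 3.01, 3.01].

### API

Orientations are given as a unit quaternion [w, x, y, z].
In Python, from station import state, camera, job_done, grasp_offset gives the robot as it stands.
- The arm moves only by the tool play_rows, never from a script. Its argument "deltas" is a list of rows, each a list of 7 numbers: the gripper's target within -1 to 1 (shut at 1, half-way at 0, fully open at -1), then the shift along the tool's x, y, z in mm, then the turn, a rotation vector about the tool's x, y, z in degrees. A call has 1 to 20 rows; each row is the pose to reach, as a shift and turn from the pose commanded when the call began, along the tool's axes at that moment; what a row does not reach only later rows make up. A row lasts 1/10 s, in which the tool goes at most 50 mm and 8.59 degrees, less where a joint would pass 70% of its speed; a pose out of reach is approached as far as the arm can. A call with a gripper value outside its range is refused whole. The fingers move at their own pace and stop on an object; the grip force is fixed at half the most. Time passes only in rows, so rows that repeat a pose let the fingers close. It gives the time, the measured TCP pose, the force and the opening at its end, in the units of the state.
- state(): the state, without advancing time (a new reading comes with each control period).
- camera(name): name is "side" or "top"; returns a dict with "frame" (480x640x3 uint8, red, green, blue), "depth" (480x640 float32, m along the optical axis (not along the pixel's ray), 0 where there is no reading), "K" (3x3 intrinsics, pixels), "rvec" (rotation vector, rad) and "tvec" (3), from world to camera coordinates, as OpenCV has them. Camera axes: x right, y down, z forward; pixel columns grow to the right and rows downward; lengths in m; the calibration is good to about 2 mm. A picture is of the moment at which its call begins.
- job_done(): hands the job in, once; it reports no verdict.
The state is a dict: "t": time; "q": joint angles; "joint_velocities": joint speeds; "tau": joint torques, N m; "position": TCP position; "tcp_rot": TCP orientation; "contact_force": force on the tool from outside, world axes, zero at the start; "wrist_torque": the same for the moment, N m; "grip_width": finger opening in m.
Only numpy, scipy, OpenCV 4.12 (cv2) and the standard library are available. Lean on these libraries where they do the work, as an engineer would, in place of code of your own. Each camera call takes 0.05 s, during which the arm holds its last target.

### The job

Take the orange power bank out of the white rack, stand it upright on the bare desk and let go so that you can change your grip from its narrow edges to its broad faces, then set it fully down between the towers of the charging stand and let go. Then reach into the well of the grey timer box and turn the black dial clockwise until its white pointer line is at the green mark. Do not drop the power bank or let it fall over, and leave everything else where it stands.

Things in the scene. Friction and masses are not known exactly. Their poses are not given: they have to be found in the camera images.
- pack: orange power bank, an upright block 30 mm (x) by 58 mm (y) by 100 mm (z), 0.22 to 0.45 kg; origin at the centre of its underside, z up. Either way round is the same. It starts upright in one of the three slots of the rack, and stands by itself on the desk.
- rack: white rack fixed to the desk; origin under its centre, on the desk. Base 156 (x) by 88 (y) by 8 mm. Three open-topped slots side by side, centred at x = -48, 0, +48 mm, between four upright walls 6 mm thick at x = -72, -24, +24, +72 mm, each reaching y = -22 to +22 mm and 108 mm over the desk.
- rack_floor (a point): centre of the rack's floor, 8 mm over the desk. The slots hold the power bank, drive and notebook in any order, each with its y along the rack's y. The power bank's broad faces are some 6 mm from the walls and its top is level with them: there only its narrow edges (58 mm apart along y), 7 mm past the walls, can be gripped.
- stand: charging stand fixed to the desk; origin under its centre, on the desk. Black base 120 (x) by 110 (y) by 14 mm; two grey towers 50 (x) by 16 (y) mm at y = -43 and +43 mm, 116 mm over the desk, 70 mm apart inside; two low lips 10 mm thick at x = -25 and +25 mm, 40 mm apart inside, 34 mm over the desk.
- stand_seat (a point): centre of the pocket floor, 14 mm over the desk, axes as the stand's: the power bank's underside centre belongs here, its y along the stand's y (edges towards the towers), with 6 mm play at each tower and 5 mm at each lip. Seated, its top is 2 mm below the tower tops, so there only its broad faces (30 mm apart along x) can be gripped.
- timer: grey timer box fixed to the desk, 130 by 130 by 66 mm high, with a round well 90 mm across and 51 mm deep in the middle of its top, open above; the dial stands in it. Marks on the top round the well: red for zero at its -x side, white every 0.5 rad, a broad green one. Origin under its centre, on the desk.
- dial (a joint): angle of the dial in rad, 0 to 4.0, growing clockwise seen from above; starts between 0 and 0.8. At 0 the pointer points to the timer's -x (the red mark); at 2.5 it points to the green mark. It stays where it is left (friction about 0.05 N m, no spring).
- dial_grip (a point): on the dial's upright axis at the height to grip, 46 mm over the desk. The dial is a black bar 48 mm long, 14 mm thick, 21 to 56 mm over the desk (top 10 mm below the rim), on a skirt of radius 24 mm, 15 to 21 mm over the desk. Frame turns with the dial: x along the bar, y across it, z up; the white pointer line is on the -x half of its top.
- green_mark (a point): middle of the green mark on top of the timer box, 53.5 mm from the dial's axis, 67 mm over the desk
- drive: dark grey portable drive, bystander in a slot of the rack, 24 (x) by 56 (y) by 96 mm high; origin under its centre
- notebook: blue pocket notebook, bystander in a slot of the rack, 24 (x) by 60 (y) by 98 mm high; origin under its centre
- mug: blue mug, bystander, radius 38 mm, 88 mm high, handle reaching to about 75 mm from its axis at its +y side; origin under its centre
- mouse: black computer mouse, bystander, 100 (x) by 56 (y) by 32 mm high; origin under its centre
- webcam: black webcam on a round foot, bystander, 30 (x) by 80 (y) by 67 mm high; origin under its centre
- glasses_case: red spectacles case, bystander, 60 (x) by 155 (y) by 44 mm high; origin under its centre
- stapler: green stapler, bystander, 130 (x) by 36 (y) by 49 mm high; origin under its centre
- tape_roll: yellow tape roll lying flat, bystander, radius 48 mm, 45 mm high; origin under its centre
Mind the look-alikes: they are no part of the job. What is shaped like the stand but purple is not meant. What is shaped like the timer but pink is not meant.

How it is judged:
By the outcome, as a careful person would: the job done as asked, in the order asked, and still so for the second after the job is handed in, with the robot touching nothing.
It also fails if it takes over 70 s, if anything falls off the work surface, if the arm or the gripper's body presses on something with over 40 N, if the wrist force passes 120 N, or if a joint passes its speed limit or range.

## Working session

There is one attempt and no reset: what is moved stays moved. The work goes in short steps, Python scripts to look and compute and a tool call to move; the robot and the scene stay as the last step left them, time stands still between calls to the robot, and variables do not carry over. Pictures are saved under pics/ and viewed, and the job is handed in when it is done.

Besides the shell and the picture viewer there is one more tool, called after "Call:" as a command line: name --pt "numbers of a row" for each row, then --argument value for the rest. play_rows: Moves the arm, as the interface text tells. Its arguments: {"type":"object","properties":{"deltas":{"type":"array"}},"required":["deltas"]}

```bash
mkdir -p pics; ls
python3 - <<'E'
from station import state,camera,grasp_offset
import cv2,numpy as np
print(state(),grasp_offset)
for n in("side","top"):
    c=camera(n);cv2.imwrite(f"pics/{n}0.png",c["frame"][:,:,::-1]);np.savez(f"{n}0.npz",**c)
    R=cv2.Rodrigues(np.array(c["rvec"],float))[0];print(n,-R.T@np.array(c["tvec"]).ravel(),R)
E
```

```text
pics
{'t': 0.0, 'q': array([-1.18347514,  0.41794319, -0.01028628,  1.61414199,  0.00468002,
        1.11069274, -0.05298682]), 'joint_velocities': array([-0.00014495, -0.0006979 , -0.00049456, -0.00089922,  0.00120103,
       -0.00130337,  0.00014413]), 'tau': array([-1.18687299e-04, -8.51276708e+01,  6.38853740e-01, -4.25977170e+01,
       -4.88253159e-02,  1.87510089e-02,  9.54142092e-05]), 'position': array([0.25974024, 0.56807797, 0.2048581 ]), 'tcp_rot': array([ 3.45730210e-04,  8.41368279e-01,  5.40461916e-01, -4.66572595e-04]), 'contact_force': array([-0.360166  , -0.27466084,  0.84060289]), 'wrist_torque': array([ 0.02199884, -0.0381985 , -0.01321226]), 'grip_width': 0.09369864517273523} 0.0188
side [-0.1021319  -0.80943303  0.74549318] [[ 0.79874438 -0.60149077  0.01470602]
 [-0.32717947 -0.45472786 -0.82835751]
 [ 0.50493664  0.6568344  -0.56000676]]
top [ 0.26418472 -0.02627144  1.24192035] [[-0.02895843 -0.99949248  0.01327355]
 [-0.97959656  0.02573496 -0.19931957]
 [ 0.19887682 -0.0187747  -0.97984464]]
```

View pics/top0.png

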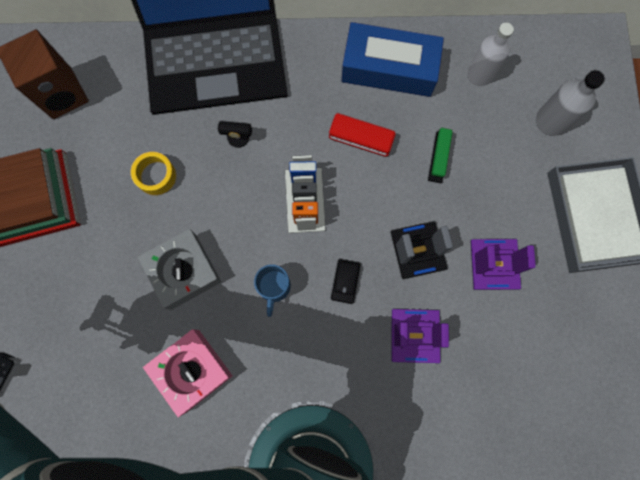

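View pics/side0.png

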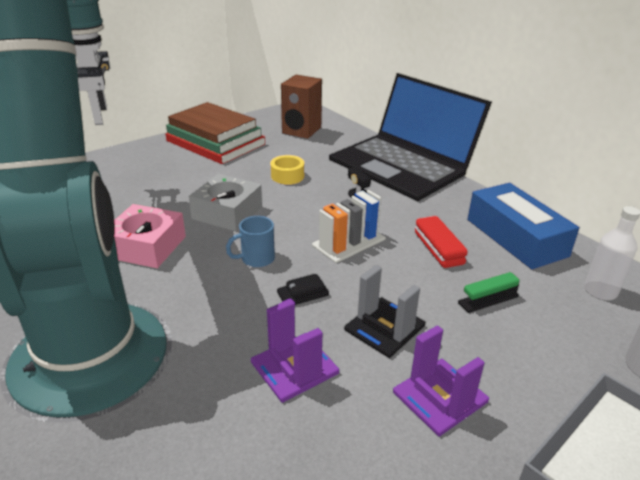

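The pack is the orange block at top (305,210), next to the drive (304,188) and the notebook (302,168). For the stand there is the black/grey one at (420,248), and purple look-alikes at (497,263) and (417,335). For the timer there is the grey one at (178,268), and a pink look-alike at (186,372). I choose orange, black/grey and grey, and check them in crops.

```bash
cat > h.py <<'E'
import numpy as np,cv2
def load(n): return dict(np.load(n))
def shot(n,name):
    from station import camera
    c=camera(n);np.savez(name+".npz",**c);cv2.imwrite(f"pics/{name}.png",c["frame"][:,:,::-1]);return c
def RT(c): return cv2.Rodrigues(np.array(c["rvec"],float))[0],np.array(c["tvec"],float).ravel()
def onz(c,u,v,z):
    R,t=RT(c);d=R.T@np.linalg.inv(c["K"])@np.array([u,v,1.]);o=-R.T@t
    return o+d*(z-o[2])/d[2]
def proj(c,P):
    return cv2.projectPoints(np.array(P,float).reshape(-1,3),np.array(c["rvec"],float),np.array(c["tvec"],float),np.array(c["K"],float),None)[0].reshape(-1,2)
def cloud(c):
    R,t=RT(c);h,w=c["depth"].shape;u,v=np.meshgrid(np.arange(w),np.arange(h));K=c["K"];z=c["depth"]
    P=np.stack([(u-K[0,2])/K[0,0]*z,(v-K[1,2])/K[1,1]*z,z],-1)
    return (P-t)@R
def crop(c,u0,v0,u1,v1,k,name):
    im=c["frame"][v0:v1,u0:u1,::-1];cv2.imwrite(f"pics/{name}.png",cv2.resize(im,None,fx=k,fy=k,interpolation=cv2.INTER_CUBIC))
E
python3 - <<'E'
from h import *
c=load("top0.npz");print(c["K"])
a=[(270,140,350,240),(380,210,460,290),(130,220,230,310)]
ims=[]
for b in a:
    im=c["frame"][b[1]:b[3],b[0]:b[2],::-1];ims.append(cv2.resize(im,None,fx=6,fy=6,interpolation=cv2.INTER_CUBIC))
for i,m in enumerate(ims): cv2.imwrite(f"pics/c{i}.png",m)
E
```

```text
[[533.16291443   0.         327.03194139]
 [  0.         533.16291443 237.77598905]
 [  0.           0.           1.        ]]
```

View pics/c0.png

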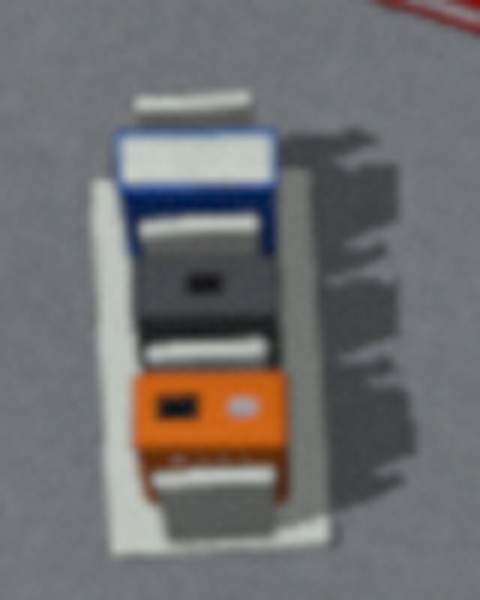

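View pics/c1.png

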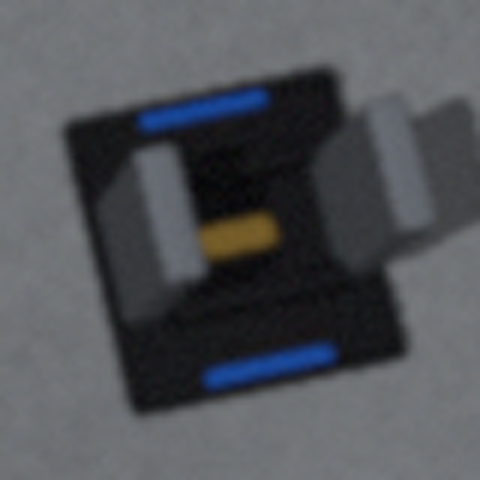

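View pics/c2.png

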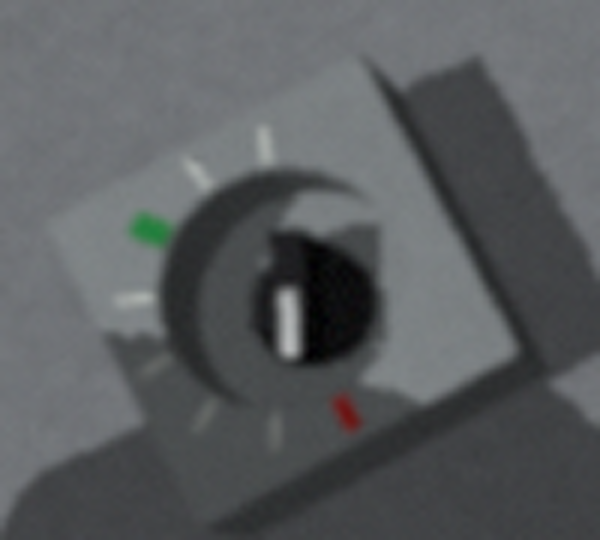

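Run:
```python
from h import *
c=load("top0.npz");C=cloud(c);np.set_printoptions(precision=4,suppress=True)
def q(pts,u0,v0,z,lab,k=6):
    P=np.array([onz(c,u0+(a+.5)/k-.5,v0+(b+.5)/k-.5,z) for a,b in pts]);print(lab,"mean",P.mean(0));print(P[:,:2].tolist())
    d=np.diff(np.vstack([P,P[:1]]),axis=0)[:,:2];print(" len",np.linalg.norm(d,axis=1)," ang",np.degrees(np.arctan2(d[:,1],d[:,0])))
    return P
q([(136,372),(286,373),(289,448),(136,448)],270,140,.108,"pack")
q([(92,180),(310,168),(332,545),(112,553)],270,140,.008,"rackbase")
q([(66,128),(333,68),(408,353),(135,412)],380,210,.014,"stand")
q([(136,150),(178,144),(207,272),(165,282)],380,210,.116,"towerL")
q([(368,100),(405,92),(437,222),(400,234)],380,210,.116,"towerR")
q([(48,222),(360,58),(522,348),(205,528)],130,220,.066,"timer")
q([(150,230),(345,412)],130,220,.067,"green/red")
q([(287,290),(289,358)],130,220,.056,"pointer")
# depth based
f=c["frame"].astype(int)
R=(C[...,2]>.095)&(C[...,2]<.12)
m=R&(f[...,0]>170)&(f[...,2]<80);P=C[m];print("orange top",len(P),P.mean(0),cv2.minAreaRect(P[:,:2].astype(np.float32)*1000))
sub=np.zeros_like(m);sub[210:290,380:460]=1
m=sub&(C[...,2]>.108)&(C[...,2]<.125);P=C[m];print("towers",len(P),P.mean(0),cv2.minAreaRect(P[:,:2].astype(np.float32)*1000))
sub=np.zeros_like(m);sub[220:310,130:230]=1
m=sub&(C[...,2]>.06)&(C[...,2]<.075);P=C[m];print("timer",len(P),P.mean(0),cv2.minAreaRect(P[:,:2].astype(np.float32)*1000))
```

```text
pack mean [ 0.5624 -0.0013  0.108 ]
[[0.5775244030906945, 0.026113908480352662], [0.5757538645129542, -0.028823972535642693], [0.5474147595005197, -0.02920161475908964], [0.5488456372666607, 0.02657198995018575]]
 len [0.055  0.0283 0.0558 0.0287]  ang [ -91.8459 -179.2365   88.5304   -0.9151]
rackbase mean [0.6097 0.0006 0.008 ]
[[0.6858109803206094, 0.047196868716197715], [0.6887423835730035, -0.04092157802584889], [0.5325421311184677, -0.04542090176575776], [0.531577268300635, 0.0413624724735516]]
 len [0.0882 0.1563 0.0868 0.1543]  ang [ -88.0947 -178.3501   90.637     2.1664]
stand mean [ 0.4799 -0.2643  0.014 ]
[[0.5259887438683295, -0.20024989971343463], [0.5474769511061266, -0.30723964123972913], [0.43319905785264345, -0.3285457377532467], [0.4130973530282167, -0.2210309711763449]]
 len [0.1091 0.1162 0.1094 0.1148]  ang [ -78.6436 -169.439   100.5901   10.4303]
towerL mean [ 0.4725 -0.2221  0.116 ]
[[0.4954799583135578, -0.21062783790351383], [0.49729037981736457, -0.22592168802275733], [0.45028365305554885, -0.23351664965144173], [0.44706690221653644, -0.21825518863796142]]
[... 730 characters left out ...]
.3356564567722548], [0.39752775623888126, 0.26214366314662807]]
 len [0.1012 0.1012]  ang [-133.4087   46.5913]
pointer mean [0.4322 0.2867 0.056 ]
[[0.4449326733850901, 0.28743018998834013], [0.4194285549093012, 0.2860100341431644]]
 len [0.0255 0.0255]  ang [-176.8129    3.1871]
orange top 207 [ 0.5616 -0.0019  0.1087] ((562.8280639648438, -0.41979217529296875), (50.71135330200195, 25.148271560668945), 88.6600570678711)
towers 362 [ 0.4799 -0.2641  0.1158] ((480.6476135253906, -264.876708984375), (50.3800048828125, 102.74065399169922), 10.896234512329102)
timer 2251 [0.4439 0.2856 0.0669] ((445.04010009765625, 285.83880615234375), (131.9763641357422, 130.79153442382812), 28.07082176208496)
```

The crops confirm the choice: the orange pack is in the rack's -x slot, the stand has black base and grey towers, and the grey timer's pointer points down in the image, near the first white marks. Next I overlay the models in both views.

```bash
cat >> h.py <<'E'
def box(cx,cy,yaw,sx,sy,z0,z1,ox=0,oy=0):
    a=np.radians(yaw);r=np.array([[np.cos(a),-np.sin(a)],[np.sin(a),np.cos(a)]])
    P=[]
    for z in(z0,z1):
        for i,j in((-1,-1),(1,-1),(1,1),(-1,1)):
            p=r@np.array([ox+i*sx/2,oy+j*sy/2])+[cx,cy];P.append([*p,z])
    return np.array(P)
def draw(c,im,P,col,k,u0,v0):
    p=((proj(c,P)-[u0,v0]+.5)*k-.5);p=[(int(a*16),int(b*16)) for a,b in p]
    for i in range(4):
        for s,e in((i,(i+1)%4),(4+i,4+(i+1)%4),(i,i+4)): cv2.line(im,p[s],p[e],col,1,cv2.LINE_AA,4)
def over(c,boxes,u0,v0,u1,v1,k):
    im=cv2.resize(np.ascontiguousarray(c["frame"][v0:v1,u0:u1,::-1]),None,fx=k,fy=k,interpolation=cv2.INTER_CUBIC)
    for P,col in boxes: draw(c,im,P,col,k,u0,v0)
    return im
E
python3 - <<'E'
from h import *
t=load("top0.npz");s=load("side0.npz")
rk=(.6097,.0006,1.6);st=(.480,-.2643,10.2);tm=(.4445,.286,28.)
B=[(box(*rk,.156,.088,0,.008),(0,255,0)),(box(*rk,.03,.058,.008,.108,-.048),(255,255,0)),
(box(*st,.12,.11,0,.014),(0,255,0)),(box(*st,.05,.016,.014,.116,0,.043),(0,255,255)),(box(*st,.05,.016,.014,.116,0,-.043),(0,255,255)),
(box(*tm,.13,.13,0,.066),(0,255,0))]
W=[(t,270,140,350,240),(t,380,210,460,290),(t,130,220,230,310),(s,300,180,400,270),(s,330,255,430,355),(s,180,160,270,240)]
ims=[cv2.resize(over(w[0],B,*w[1:],5),(400,400)) for w in W]
cv2.imwrite("pics/o1.png",cv2.resize(np.vstack([np.hstack(ims[:2]),np.hstack(ims[3:5])]),(600,600)))
cv2.imwrite("pics/o2.png",np.hstack([ims[2],ims[5]]))
E
```

```text
(no output)
```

View pics/o1.png

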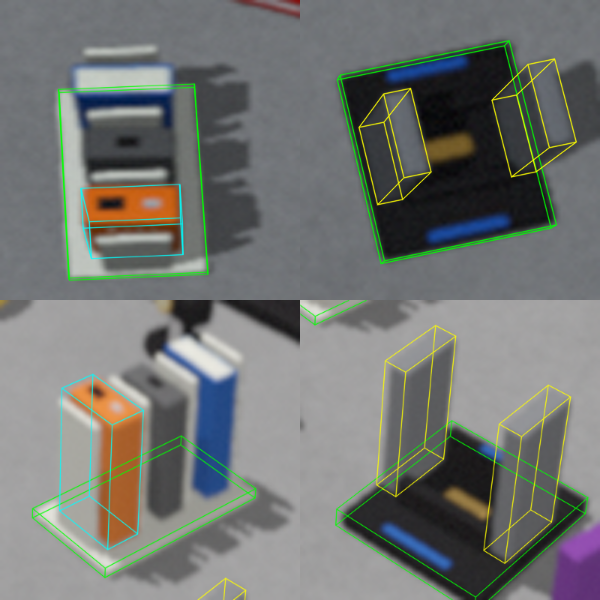

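View pics/o2.png

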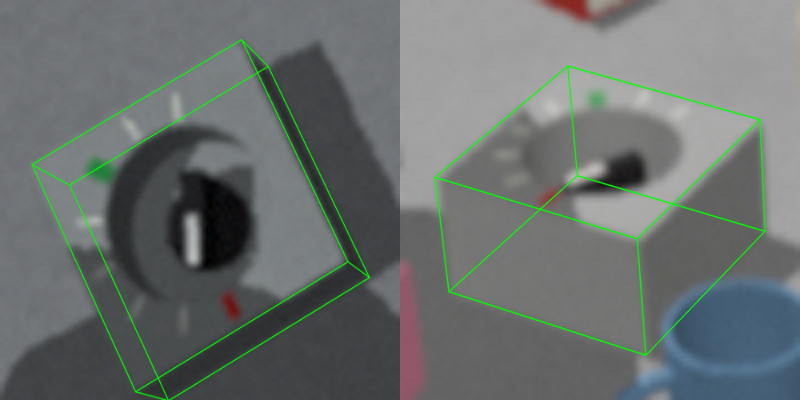

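The overlays match both views within about 2 mm: rack top (305,200), stand top (420,248), timer top (178,268).

```bash
cat >> h.py <<'E'
from scipy.spatial.transform import Rotation as Ro
def go(*targets):
    from station import state
    s=state();w,x,y,z=s["tcp_rot"];R0=Ro.from_quat([x,y,z,w]);p=np.array(s["position"])
    print("t",round(s["t"],2),"pos",p.round(4),"toolx deg",np.degrees(np.arctan2(*R0.as_matrix()[1::-1,0])).round(2),"F",np.round(s["contact_force"],1),"w",round(s["grip_width"],4),"q",np.round(s["q"],2))
    for X,Y,Z,a in targets:
        c,sn=np.cos(np.radians(a)),np.sin(np.radians(a))
        R=Ro.from_matrix(np.array([[c,sn,0],[sn,-c,0],[0,0,-1.]]))
        d=R0.inv().apply(np.array([X,Y,Z])-p)*1000;r=(R0.inv()*R).as_rotvec(degrees=True)
        print((X,Y,Z,a),"->",d.round(1),r.round(2))
E
python3 -c "
from h import *
go((.5617,-.0007,.2,91.6),(.5617,-.0007,.055,91.6))
c=load('top0.npz')
for u,v in((370,195),(240,205),(375,190)):print(onz(c,u,v,0))
"
```

```text
t 0.1 pos [0.2597 0.5681 0.2049] toolx deg 65.43 F [ 0.4  0.7 -0.5] w 0.0938 q [-1.18  0.42 -0.01  1.61  0.    1.11 -0.05]
(0.5617, -0.0007, 0.2, 91.6) -> [-391.8  511.1    5.4] [-1.000e-02  6.000e-02 -2.617e+01]
(0.5617, -0.0007, 0.055, 91.6) -> [-391.6  511.1  150.4] [-1.000e-02  6.000e-02 -2.617e+01]
[ 0.61909096 -0.15705636  0.        ]
[0.60205107 0.15660204 0.        ]
[ 0.63135108 -0.16975559  0.        ]
```

Call:
play_rows --pt "-1 -98 128 1 0 0 -7" --pt "-1 -196 256 3 0 0 -14" --pt "-1 -294 384 4 0 0 -21" --pt "-1 -392 511 5 0 0 -26.2" --pt "-1 -392 511 5 0 0 -26.2" --pt "-1 -392 511 5 0 0 -26.2" --pt "-1 -392 511 5 0 0 -26.2" --pt "-1 -392 511 5 0 0 -26.2" --pt "-1 -392 511 5 0 0 -26.2" --pt "-1 -392 511 5 0 0 -26.2" --pt "-1 -392 511 5 0 0 -26.2" --pt "-1 -392 511 5 0 0 -26.2" --pt "-1 -392 511 5 0 0 -26.2" --pt "-1 -392 511 5 0 0 -26.2" --pt "-1 -392 511 5 0 0 -26.2" --pt "-1 -392 511 5 0 0 -26.2" --pt "-1 -392 511 5 0 0 -26.2" --pt "-1 -392 511 5 0 0 -26.2"

```text
t: 1.9
position: [0.5614, 0.0004, 0.2006]
tcp_rot: [-0.0, 0.696, 0.718, 0.0]
contact_force: [0.4, -0.3, 0.3]
grip_width: 0.0937
```

```bash
python3 -c "
from h import *
go((.5617,-.0007,.055,91.6))
c=shot('side','s1');crop(c,270,130,430,270,5,'s1c')"
```

```text
t 1.9 pos [5.614e-01 4.000e-04 2.006e-01] toolx deg 91.71 F [ 0.4 -0.3  0.3] w 0.0937 q [-0.27  0.31  0.26  1.79 -0.09  1.05  1.63]
(0.5617, -0.0007, 0.055, 91.6) -> [ -1.1   0.2 145.6] [ 0.   -0.01  0.11]
```

View pics/s1c.png

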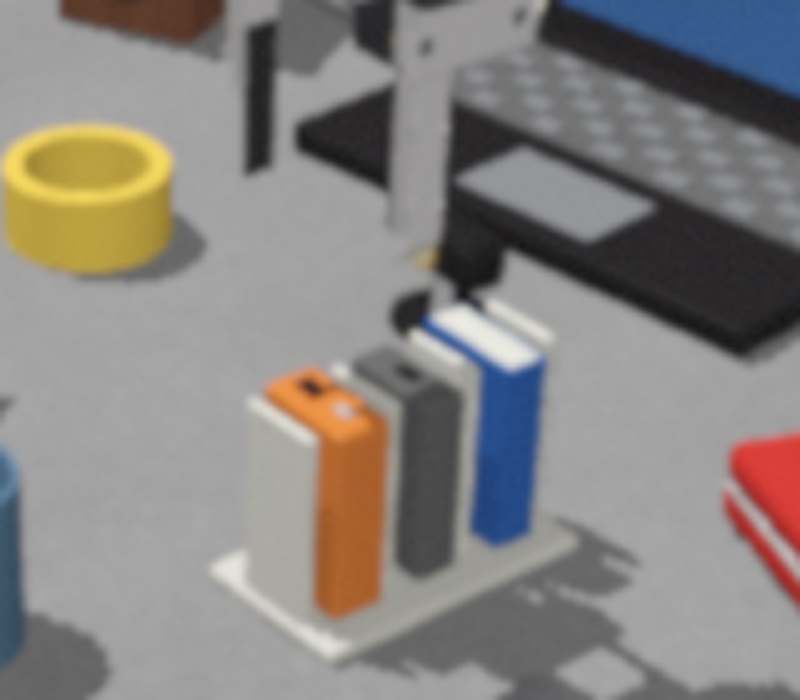

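The fingers (crop 260,150 and 420,200) straddle the orange pack (330,490) with the jaw across its narrow edges. Lowering and closing.

Call:
play_rows --pt "-1 -1 0 25 0 0 0" --pt "-1 -1 0 50 0 0 0" --pt "-1 -1 0 75 0 0 0" --pt "-1 -1 0 100 0 0 0" --pt "-1 -1 0 120 0 0 0" --pt "-1 -1 0 135 0 0 0" --pt "-1 -1 0 145 0 0 0" --pt "-1 -1 0 145 0 0 0" --pt "-1 -1 0 145 0 0 0"

```text
t: 2.85
position: [0.562, -0.0015, 0.0561]
tcp_rot: [0.0, 0.697, 0.717, 0.0]
contact_force: [0.5, 0.6, 0.6]
grip_width: 0.0938
```

Call:
play_rows --pt "1 0 0 0 0 0 0" --pt "1 0 0 0 0 0 0" --pt "1 0 0 0 0 0 0" --pt "1 0 0 0 0 0 0" --pt "1 0 0 0 0 0 0" --pt "1 0 0 0 0 0 0" --pt "1 0 0 0 0 0 0" --pt "1 0 0 0 0 0 0"

```text
t: 3.65
position: [0.5617, -0.0015, 0.0556]
tcp_rot: [0.0, 0.697, 0.717, 0.0]
contact_force: [-1.5, 0.5, 4.1]
grip_width: 0.058
```

Call:
play_rows --pt "1 0 0 -3 0 0 0" --pt "1 0 0 -10 0 0 0" --pt "1 0 0 -22 0 0 0" --pt "1 0 0 -40 0 0 0" --pt "1 0 0 -60 0 0 0" --pt "1 0 0 -80 0 0 0" --pt "1 0 0 -100 0 0 0" --pt "1 0 0 -120 0 0 0" --pt "1 0 0 -135 0 0 0" --pt "1 0 0 -140 0 0 0" --pt "1 0 0 -140 0 0 0"

```text
t: 4.75
position: [0.5618, -0.0016, 0.1963]
tcp_rot: [0.0, 0.697, 0.717, 0.0]
contact_force: [0.1, 0.7, -3.7]
grip_width: 0.0581
```

```bash
python3 -c "
from h import *
go((.605,-.145,.195,100.2),(.605,-.145,.0455,100.2))
c=shot('side','s2');crop(c,270,100,430,270,4,'s2c')"
```

```text
t 4.75 pos [ 0.5618 -0.0016  0.1963] toolx deg 91.63 F [ 0.1  0.7 -3.7] w 0.0581 q [-0.27  0.32  0.26  1.79 -0.09  1.04  1.63]
(0.605, -0.145, 0.195, 100.2) -> [-144.6   39.1    1.4] [ 0.08  0.   -8.57]
(0.605, -0.145, 0.0455, 100.2) -> [-144.6   38.9  150.9] [ 0.08  0.   -8.57]
```

View pics/s2c.png

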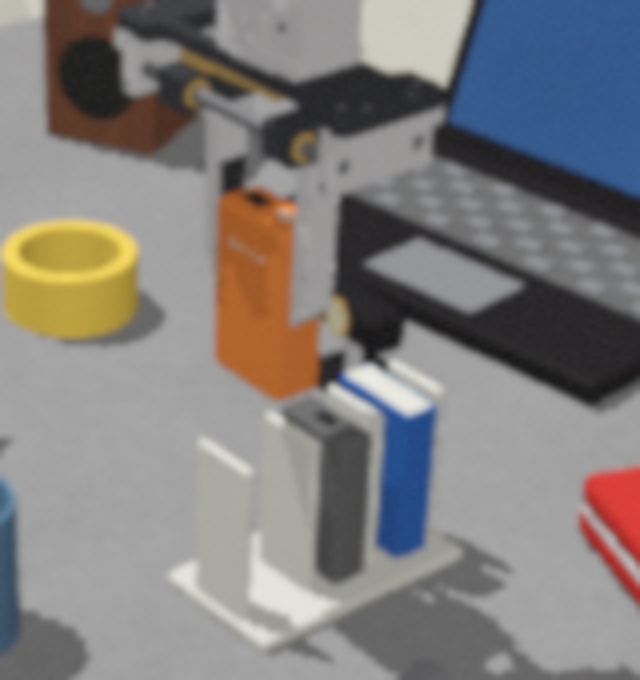

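The pack hangs upright in the fingers (crop 265,290), clear of the rack; the drive and notebook are undisturbed. Moving it to the bare desk.

Call:
play_rows --pt "1 -5 1 0 0 0 -0.3" --pt "1 -15 4 0 0 0 -1" --pt "1 -30 8 0 0 0 -2" --pt "1 -50 14 0 0 0 -3" --pt "1 -75 20 0 0 0 -4.5" --pt "1 -98 26 0 0 0 -6" --pt "1 -118 32 0 0 0 -7" --pt "1 -132 36 0 0 0 -7.8" --pt "1 -140 38 0 0 0 -8.3" --pt "1 -144.6 39 0 0 0 -8.6" --pt "1 -144.6 39 15 0 0 -8.6" --pt "1 -144.6 39 35 0 0 -8.6" --pt "1 -144.6 39 60 0 0 -8.6" --pt "1 -144.6 39 85 0 0 -8.6" --pt "1 -144.6 39 107 0 0 -8.6" --pt "1 -144.6 39 122 0 0 -8.6" --pt "1 -144.6 39 132 0 0 -8.6" --pt "1 -144.6 39 138 0 0 -8.6" --pt "1 -144.6 39 140 0 0 -8.6" --pt "1 -144.6 39 140 0 0 -8.6"

```text
t: 6.8
position: [0.605, -0.145, 0.0559]
tcp_rot: [0.0, 0.641, 0.767, 0.0]
contact_force: [0.3, 1.2, -3.9]
grip_width: 0.0581
```

```bash
python3 -c "
from h import *
go((.605,-.145,.0475,100.2))
c=shot('side','s3');crop(c,310,120,450,270,4,'s3c')"
```

```text
t 6.8 pos [ 0.605  -0.145   0.0559] toolx deg 100.23 F [ 0.3  1.2 -3.9] w 0.0581 q [ 0.    0.59  0.25  1.74 -0.19  0.83  2.08]
(0.605, -0.145, 0.0475, 100.2) -> [ 0.  -0.   8.4] [0.03 0.02 0.03]
```

View pics/s3c.png

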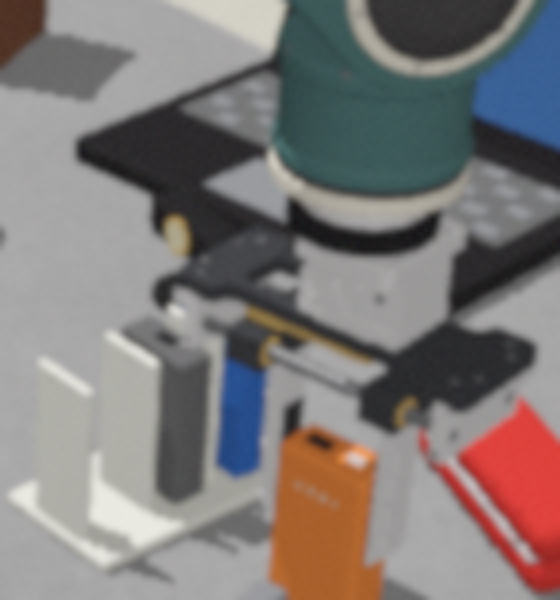

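The pack is just above the desk (crop 325,500) and clear of the rack. Lowering the last 8 mm slowly.

Call:
play_rows --pt "1 0 0 2 0 0 0" --pt "1 0 0 4 0 0 0" --pt "1 0 0 6 0 0 0" --pt "1 0 0 7 0 0 0" --pt "1 0 0 7.5 0 0 0" --pt "1 0 0 7.5 0 0 0"

```text
t: 7.45
position: [0.6047, -0.145, 0.0479]
tcp_rot: [-0.0, 0.641, 0.767, -0.0]
contact_force: [-0.5, -0.6, -4.6]
grip_width: 0.0584
```

Call:
play_rows --pt "1 0 0 0.5 0 0 0" --pt "1 0 0 1 0 0 0" --pt "1 0 0 1 0 0 0"

```text
t: 7.75
position: [0.6049, -0.145, 0.0476]
tcp_rot: [0.0, 0.641, 0.767, 0.0]
contact_force: [-3.8, 1.4, 6.4]
grip_width: 0.0585
```

Contact with the desk. Releasing.

Call:
play_rows --pt "-0.4 0 0 0 0 0 0" --pt "-0.6 0 0 0 0 0 0" --pt "-0.8 0 0 0 0 0 0" --pt "-1 0 0 0 0 0 0" --pt "-1 0 0 0 0 0 0" --pt "-1 0 0 0 0 0 0" --pt "-1 0 0 0 0 0 0" --pt "-1 0 0 0 0 0 0" --pt "-1 0 0 0 0 0 0"

```text
t: 8.65
position: [0.6047, -0.145, 0.047]
tcp_rot: [0.0, 0.641, 0.767, -0.0]
contact_force: [-0.2, -0.5, 0.6]
grip_width: 0.0943
```

Call:
play_rows --pt "-1 0 0 -10 0 0 0" --pt "-1 0 0 -30 0 0 0" --pt "-1 0 0 -60 0 0 0" --pt "-1 0 0 -95 0 0 0" --pt "-1 0 0 -130 0 0 0" --pt "-1 0 0 -150 0 0 0" --pt "-1 0 0 -150 0 0 0" --pt "-1 0 0 -150 0 0 0"

```text
t: 9.45
position: [0.6047, -0.145, 0.1975]
tcp_rot: [0.0, 0.641, 0.767, 0.0]
contact_force: [-0.3, 0.2, -0.4]
grip_width: 0.0941
```

```bash
python3 -c "
from h import *
go((.605,-.145,.1,10.2))
c=shot('side','s4');crop(c,310,150,450,300,4,'s4c')
d=shot('top','t4')
for n,c in(('a',c),('b',d)):
  C=cloud(c);f=c['frame'].astype(int)
  m=(C[...,2]>.09)&(C[...,2]<.11)&(f[...,0]>150)&(f[...,2]<90);P=C[m];print(len(P),P.mean(0),cv2.minAreaRect(P[:,:2].astype(np.float32)*1000))
B=[(box(.605,-.145,10.2,.03,.058,0,.1),(255,255,0))]
w=(330,150,430,250)
cv2.imwrite('pics/o4.png',np.hstack([over(d,B,*w,4),over(load('s4.npz'),B,340,170,440,270,4)]))
"
```

```text
t 9.45 pos [ 0.6047 -0.145   0.1975] toolx deg 100.23 F [-0.3  0.2 -0.4] w 0.0941 q [-0.03  0.43  0.29  1.64 -0.13  1.09  2.04]
(0.605, -0.145, 0.1, 10.2) -> [-0.   0.2 97.5] [ 5.000e-02 -2.000e-02  9.003e+01]
231 [ 0.60056813 -0.15219916  0.09761187] ((603.3907470703125, -149.51043701171875), (27.695037841796875, 55.517120361328125), 6.17305326461792)
0 [nan nan nan] ((0.0, 0.0), (0.0, 0.0), 0.0)<string>:8: RuntimeWarning: Mean of empty slice.
  ret = um.true_divide(
```

View pics/o4.png

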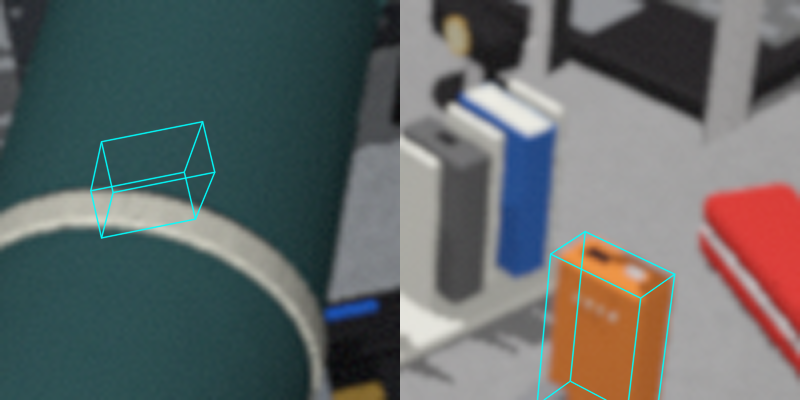

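The pack stands upright by itself within about 2 mm of plan (side pixel about 490,250). Turning the gripper 90° and regripping on the broad faces.

Call:
play_rows --pt "-1 0 0 0 0 0 8" --pt "-1 0 0 0 0 0 16" --pt "-1 0 0 0 0 0 24" --pt "-1 0 0 0 0 0 32" --pt "-1 0 0 0 0 0 40" --pt "-1 0 0 0 0 0 48" --pt "-1 0 0 0 0 0 56" --pt "-1 0 0 0 0 0 64" --pt "-1 0 0 0 0 0 72" --pt "-1 0 0 0 0 0 80" --pt "-1 0 0 0 0 0 88" --pt "-1 0 0 0 0 0 90" --pt "-1 0 0 0 0 0 90" --pt "-1 0 0 0 0 0 90"

```text
t: 10.95
position: [0.6045, -0.1449, 0.1964]
tcp_rot: [0.0, 0.996, 0.09, -0.0]
contact_force: [-0.6, -0.8, 0.7]
grip_width: 0.094
```

```bash
python3 -c "
from h import *
go((.605,-.145,.055,10.2))
c=shot('side','s5');crop(c,310,150,450,300,4,'s5c')
B=[(box(.605,-.146,10.2,.03,.058,0,.1),(255,255,0)),(box(.605,-.148,11.5,.03,.058,0,.1),(0,255,0))]
cv2.imwrite('pics/o5.png',over(c,B,360,200,440,290,7))
"
```

```text
t 10.95 pos [ 0.6045 -0.1449  0.1964] toolx deg 10.32 F [-0.6 -0.8  0.7] w 0.094 q [-0.27  0.48  0.62  1.65 -0.3   1.11  0.61]
(0.605, -0.145, 0.055, 10.2) -> [  0.6   0.2 141.4] [-0.    0.06  0.12]
```

View pics/o5.png

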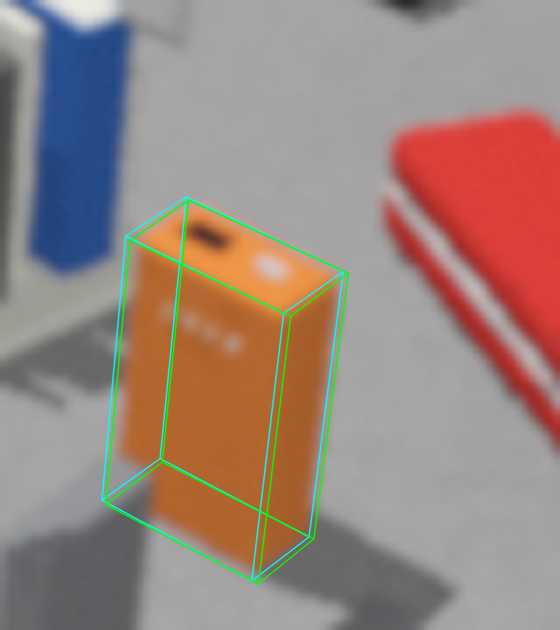

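View pics/s5c.png

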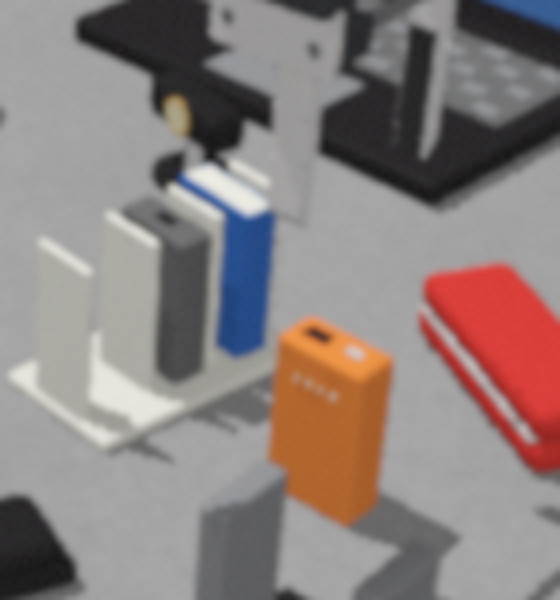

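The pack stands free (crop 330,430) and the jaws now lie along its thickness. Lowering and gripping.

Call:
play_rows --pt "-1 0.5 0 25 0 0 0" --pt "-1 0.5 0 55 0 0 0" --pt "-1 0.5 0 85 0 0 0" --pt "-1 0.5 0 110 0 0 0" --pt "-1 0.5 0 128 0 0 0" --pt "-1 0.5 0 138 0 0 0" --pt "-1 0.5 0 141 0 0 0" --pt "-1 0.5 0 141 0 0 0" --pt "-1 0.5 0 141 0 0 0"

```text
t: 11.9
position: [0.6058, -0.1451, 0.0569]
tcp_rot: [0.0, 0.996, 0.089, 0.001]
contact_force: [-0.8, -0.0, 0.4]
grip_width: 0.094
```

Call:
play_rows --pt "0 0 0 0 0 0 0" --pt "0.1 0 0 0 0 0 0" --pt "0.2 0 0 0 0 0 0" --pt "0.3 0 0 0 0 0 0" --pt "0.35 0 0 0 0 0 0" --pt "1 0 0 0 0 0 0" --pt "1 0 0 0 0 0 0" --pt "1 0 0 0 0 0 0" --pt "1 0 0 0 0 0 0" --pt "1 0 0 0 0 0 0" --pt "1 0 0 0 0 0 0" --pt "1 0 0 0 0 0 0"

```text
t: 13.1
position: [0.6053, -0.1449, 0.056]
tcp_rot: [0.0, 0.996, 0.089, 0.0]
contact_force: [0.8, -0.1, -0.5]
grip_width: 0.03
```

Call:
play_rows --pt "1 0 0 -2 0 0 0" --pt "1 0 0 -8 0 0 0" --pt "1 0 0 -20 0 0 0" --pt "1 0 0 -38 0 0 0" --pt "1 0 0 -60 0 0 0" --pt "1 0 0 -85 0 0 0" --pt "1 0 0 -110 0 0 0" --pt "1 0 0 -130 0 0 0" --pt "1 0 0 -145 0 0 0" --pt "1 0 0 -150 0 0 0" --pt "1 0 0 -150 0 0 0"

```text
t: 14.2
position: [0.6053, -0.1449, 0.2064]
tcp_rot: [0.0, 0.996, 0.089, 0.0]
contact_force: [0.2, 0.6, -4.3]
grip_width: 0.03
```

```bash
python3 -c "
from h import *
go((.48,-.2643,.205,10.2))
from station import state
p=state()['position']
c=shot('side','s6')
B=[(box(p[0],p[1],10.2,.03,.058,p[2]-.055,p[2]+.045),(255,255,0))]
cv2.imwrite('pics/o6.png',over(c,B,350,130,440,230,6))
"
```

```text
t 14.2 pos [ 0.6053 -0.1449  0.2064] toolx deg 10.23 F [ 0.2  0.6 -4.3] w 0.03 q [-0.27  0.47  0.62  1.64 -0.3   1.13  0.61]
(0.48, -0.2643, 0.205, 10.2) -> [-144.5   95.2    1.3] [ 0.01 -0.04  0.03]
```

View pics/o6.png

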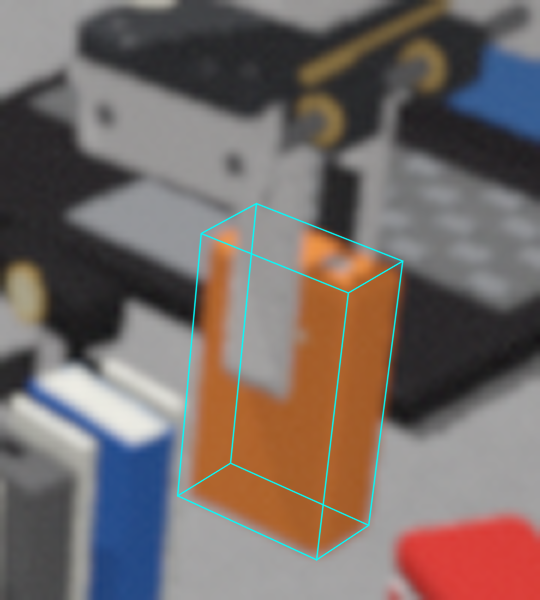

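The in-hand pack matches the model (crop 290,400) to about 1 mm. Carrying it over the stand.

Call:
play_rows --pt "1 -5 3 0 0 0 0" --pt "1 -15 10 0 0 0 0" --pt "1 -32 21 0 0 0 0" --pt "1 -52 34 0 0 0 0" --pt "1 -75 49 0 0 0 0" --pt "1 -97 64 0 0 0 0" --pt "1 -117 77 0 0 0 0" --pt "1 -132 87 0 0 0 0" --pt "1 -141 93 0 0 0 0" --pt "1 -144.5 95 0 0 0 0" --pt "1 -144.5 95 0 0 0 0" --pt "1 -144.5 95 5 0 0 0" --pt "1 -144.5 95 15 0 0 0" --pt "1 -144.5 95 22 0 0 0" --pt "1 -144.5 95 22 0 0 0"

```text
t: 15.75
position: [0.4795, -0.2635, 0.1825]
tcp_rot: [-0.0, 0.996, 0.089, -0.001]
contact_force: [-0.2, 0.1, -3.0]
grip_width: 0.0299
```

```bash
python3 -c "
from h import *
go((.48,-.2643,.070,10.2))
from station import state
p=state()['position']
c=shot('side','s7');d=shot('top','t7')
st=(.480,-.2643,10.2)
B=[(box(p[0],p[1],10.2,.03,.058,p[2]-.055,p[2]+.045),(255,255,0)),(box(*st,.05,.016,.014,.116,0,.043),(0,255,255)),(box(*st,.05,.016,.014,.116,0,-.043),(0,255,255)),(box(*st,.12,.11,0,.014),(0,255,0))]
cv2.imwrite('pics/o7.png',np.hstack([over(c,B,330,210,430,350,4),over(d,B,370,170,470,310,4)]))
"
```

```text
t 15.75 pos [ 0.4795 -0.2635  0.1825] toolx deg 10.26 F [-0.2  0.1 -3. ] w 0.0299 q [-0.1   0.36  0.68  1.85 -0.26  1.02  0.86]
(0.48, -0.2643, 0.07, 10.2) -> [  0.6   1.  112.5] [-0.05  0.12  0.06]
```

View pics/o7.png

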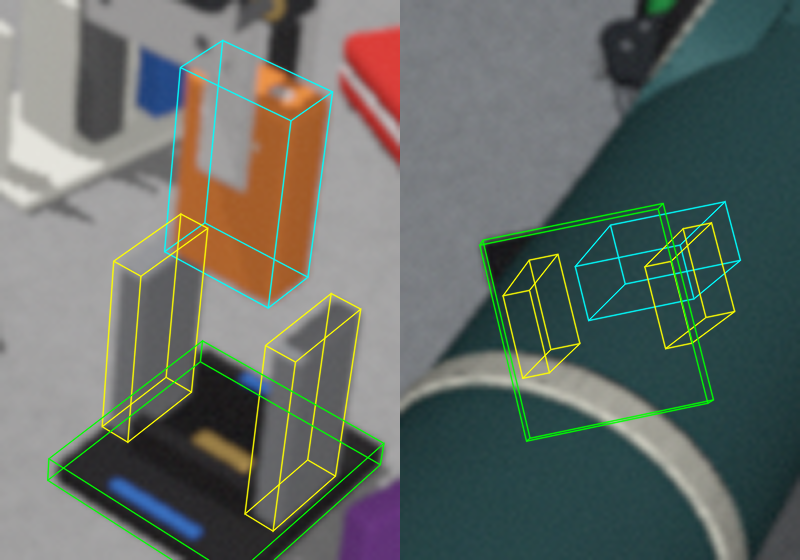

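The pack hangs over the stand pocket, between the towers (side crop 250,190 over 200,440), with model and image offsets consistent. Lowering.

Call:
play_rows --pt "1 0.5 1 5 0 0 0" --pt "1 0.5 1 15 0 0 0" --pt "1 0.5 1 28 0 0 0" --pt "1 0.5 1 42 0 0 0" --pt "1 0.5 1 56 0 0 0" --pt "1 0.5 1 68 0 0 0" --pt "1 0.5 1 78 0 0 0" --pt "1 0.5 1 82 0 0 0" --pt "1 0.5 1 82 0 0 0"

```text
t: 16.75
position: [0.4804, -0.265, 0.1015]
tcp_rot: [-0.0, 0.996, 0.089, -0.0]
contact_force: [0.2, 0.5, -4.1]
grip_width: 0.0299
```

```bash
python3 -c "
from h import *
go((.48,-.2643,.070,10.2))
c=shot('side','s8');crop(c,340,240,430,360,6,'s8c')
"
```

```text
t 16.75 pos [ 0.4804 -0.265   0.1015] toolx deg 10.23 F [ 0.2  0.5 -4.1] w 0.0299 q [-0.04  0.47  0.62  1.91 -0.36  0.87  0.94]
(0.48, -0.2643, 0.07, 10.2) -> [-0.2 -0.8 31.5] [-0.01  0.04  0.03]
```

View pics/s8c.png

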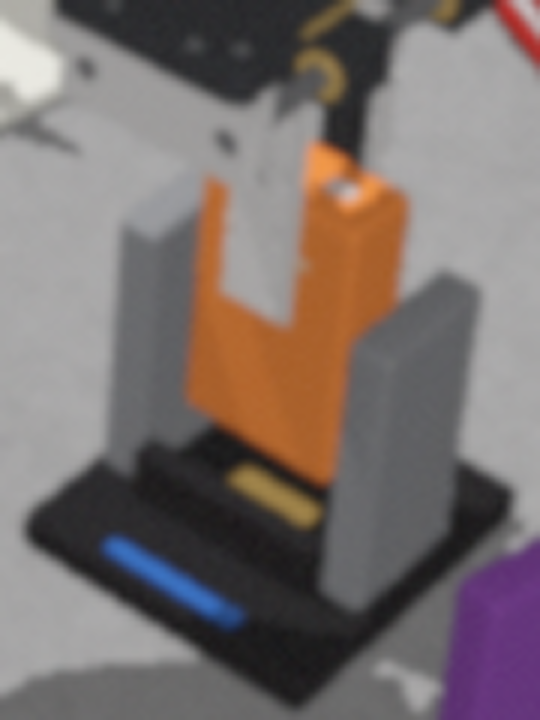

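The pack is centred between the towers, above the lips (crop 290,330). Continuing down slowly.

Call:
play_rows --pt "1 0 0 4 0 0 0" --pt "1 0 0 9 0 0 0" --pt "1 0 0 14 0 0 0" --pt "1 0 0 19 0 0 0" --pt "1 0 0 24 0 0 0" --pt "1 0 0 27 0 0 0" --pt "1 0 0 29 0 0 0" --pt "1 0 0 29 0 0 0"

```text
t: 17.6
position: [0.4805, -0.265, 0.0728]
tcp_rot: [0.0, 0.996, 0.089, -0.0]
contact_force: [0.2, -0.4, -4.5]
grip_width: 0.0298
```

Call:
play_rows --pt "1 0 0 0.5 0 0 0" --pt "1 0 0 1 0 0 0" --pt "1 0 0 1.5 0 0 0" --pt "1 0 0 1.5 0 0 0"

```text
t: 18.0
position: [0.4806, -0.265, 0.0715]
tcp_rot: [0.0, 0.996, 0.089, 0.0]
contact_force: [0.4, -0.5, -4.5]
grip_width: 0.0302
```

Call:
play_rows --pt "1 0 0 0.5 0 0 0" --pt "1 0 0 1 0 0 0" --pt "1 0 0 1.3 0 0 0" --pt "1 0 0 1.3 0 0 0"

```text
t: 18.4
position: [0.4805, -0.265, 0.0701]
tcp_rot: [0.0, 0.996, 0.089, -0.0]
contact_force: [-0.3, 0.8, -4.1]
grip_width: 0.0297
```

Call:
play_rows --pt "1 0 0 0.4 0 0 0" --pt "1 0 0 0.8 0 0 0" --pt "1 0 0 0.8 0 0 0"

```text
t: 18.7
position: [0.4807, -0.2651, 0.0699]
tcp_rot: [-0.0, 0.996, 0.089, 0.0]
contact_force: [-3.2, 1.1, 8.5]
grip_width: 0.0299
```

Seated, with contact force up. Releasing and retreating.

Call:
play_rows --pt "0.2 0 0 0 0 0 0" --pt "0 0 0 0 0 0 0" --pt "-0.3 0 0 0 0 0 0" --pt "-0.3 0 0 0 0 0 0" --pt "-0.3 0 0 0 0 0 0" --pt "-0.3 0 0 0 0 0 0" --pt "-0.3 0 0 0 0 0 0"

```text
t: 19.4
position: [0.4806, -0.265, 0.0694]
tcp_rot: [0.0, 0.996, 0.089, -0.0]
contact_force: [-0.0, 0.2, -0.3]
grip_width: 0.0609
```

Call:
play_rows --pt "-0.3 0 0 -8 0 0 0" --pt "-0.3 0 0 -25 0 0 0" --pt "-0.3 0 0 -50 0 0 0" --pt "-0.3 0 0 -85 0 0 0" --pt "-0.3 0 0 -120 0 0 0" --pt "-0.3 0 0 -145 0 0 0" --pt "-0.3 0 0 -145 0 0 0"

```text
t: 20.1
position: [0.4817, -0.2658, 0.218]
tcp_rot: [0.001, 0.996, 0.089, 0.002]
contact_force: [1.0, -0.0, -1.1]
grip_width: 0.0608
```

```bash
python3 -c "
from h import *
go((.4445,.286,.2,93.2))
c=shot('side','s9');crop(c,340,240,430,360,6,'s9c')
"
```

```text
t 20.1 pos [ 0.4817 -0.2658  0.218 ] toolx deg 10.22 F [ 1.  -0.  -1.1] w 0.0608 q [-0.12  0.32  0.7   1.81 -0.23  1.09  0.84]
(0.4445, 0.286, 0.2, 93.2) -> [  61.1 -549.7   17.1] [  0.3   -0.12 -82.98]
```

View pics/s9c.png

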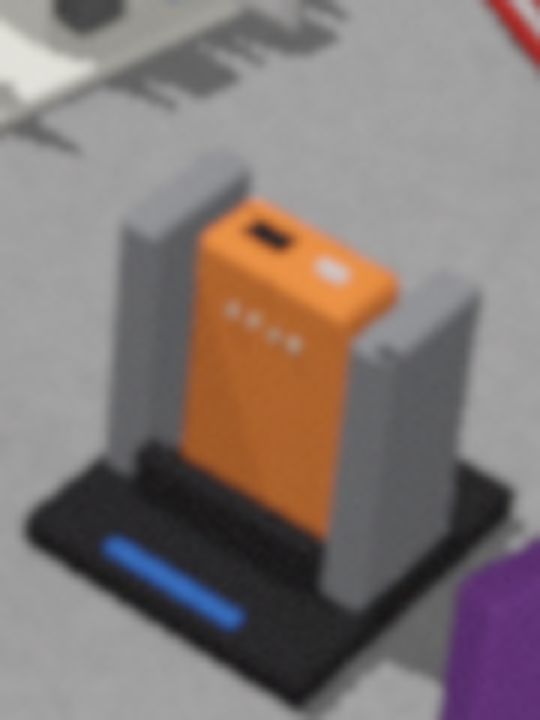

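The pack sits fully down between the towers, its top just below theirs (crop 300,260). With the arm clear of the timer, I measure the dial again.

```bash
python3 -c "
from h import *
d=shot('top','t9');crop(d,145,235,205,305,9,'t9c')
s=load('s9.npz');crop(s,180,160,270,240,8,'s9t')
"
```

View pics/t9c.png

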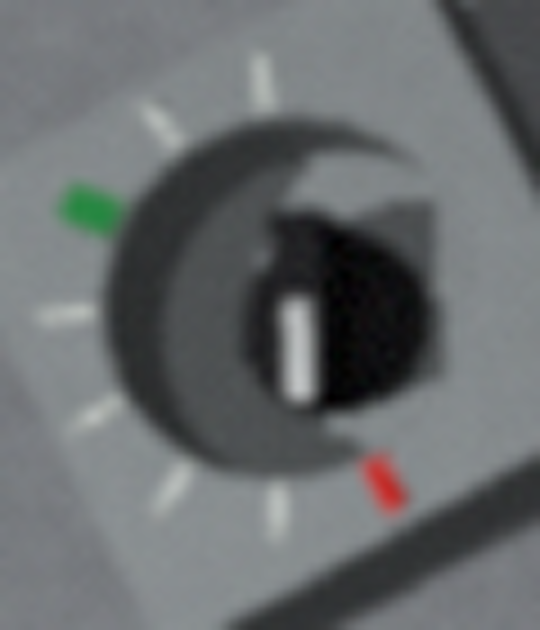

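View pics/s9t.png

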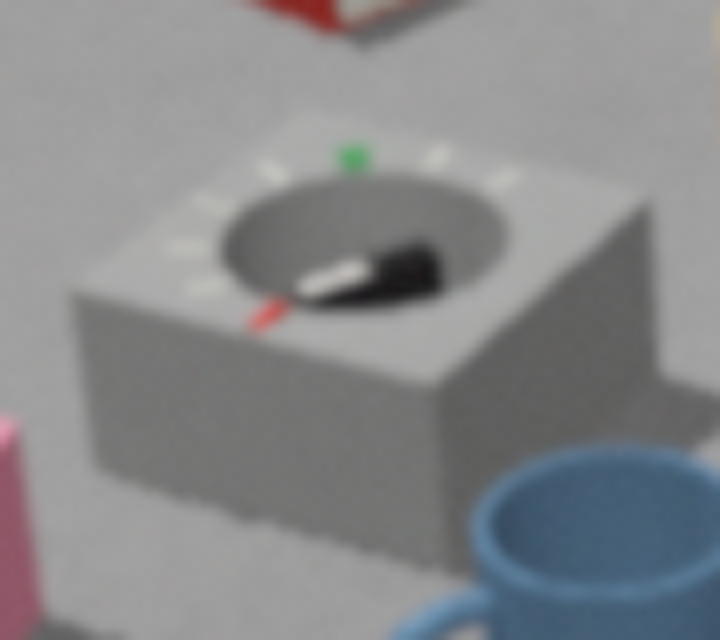

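```bash
python3 -c "
from h import *
from scipy.optimize import least_squares as L
c=load('t9.npz')
f=lambda a,b,z:onz(c,145+(a+.5)/9-.5,235+(b+.5)/9-.5,z)[:2]
M={0:(385,484),2.5:(91,211),.5:(277,512),1:(172,490),1.5:(97,414),2:(66,315),3:(160,122),3.5:(262,80)}
P=np.array([f(*p,.067) for p in M.values()]);A=np.array(list(M))
g=lambda x:(np.stack([x[0]+x[3]*np.cos(np.pi+x[2]-A),x[1]+x[3]*np.sin(np.pi+x[2]-A)],1)-P).ravel()
r=L(g,[.4445,.286,.49,.0535]);x=r.x;print(x,np.degrees(x[2]),np.abs(r.fun).max())
a,b=f(294,297,.056),f(302,402,.056);d=b-a;an=np.arctan2(d[1],d[0])%(2*np.pi);print(a,b,np.degrees(an),'dial',np.pi+x[2]-an)
e=(a+b)/2-x[:2];an2=np.arctan2(e[1],e[0])%(2*np.pi);print(np.degrees(an2),np.hypot(*e));e=b-x[:2];print(np.degrees(np.arctan2(e[1],e[0])),np.hypot(*e))
s=load('s9.npz')
k=lambda a,b:onz(s,180+(a+.5)/8-.5,160+(b+.5)/8-.5,.056)[:2]
a,b=k(367,270),k(303,290);d=b-a;print('side',a,b,np.degrees(np.arctan2(d[1],d[0]))%360)
im=proj(c,[[x[0]+x[3]*np.cos(t),x[1]+x[3]*np.sin(t),.067] for t in [0]])
"
```

```text
[0.44488774 0.28702676 0.49396373 0.05389727] 28.30203711096294 0.0007385639641185882
[0.44575994 0.28788504] [0.41946887 0.28521092] 185.80771489242957 dial 0.392599985717923
182.23396332578113 0.012282673913987921
-175.91391324853927 0.0254836507295932
side [0.44363682 0.28221128] [0.42152627 0.28273085] 178.65387216421658
```

Fitting the marks gives dial centre (0.4447, 0.2868) and yaw 28.3°. The pointer is at about 184° world (dial ≈ 0.42), so the jaw has to go from 94° to −25°. Moving over.

Call:
play_rows --pt "0.25 8 -60 2 0 0 -8" --pt "0.25 15 -120 4 0 0 -16" --pt "0.25 22 -180 6 0 0 -24" --pt "0.25 29 -240 8 0 0 -32" --pt "0.25 36 -300 10 0 0 -40" --pt "0.25 43 -360 12 0 0 -48" --pt "0.25 50 -420 14 0 0 -56" --pt "0.25 56 -480 15 0 0 -64" --pt "0.25 61 -530 16 0 0 -72" --pt "0.25 61 -550 17 0 0 -80" --pt "0.25 61 -550 17 0 0 -83.8" --pt "0.25 61 -550 17 0 0 -83.8" --pt "0.25 61 -550 17 0 0 -83.8" --pt "0.25 61 -550 17 0 0 -83.8" --pt "0.25 61 -550 17 0 0 -83.8" --pt "0.25 61 -550 17 0 0 -83.8"

```text
t: 21.8
position: [0.4432, 0.2861, 0.1974]
tcp_rot: [0.0, 0.682, 0.731, -0.0]
contact_force: [0.1, 0.3, 0.3]
grip_width: 0.0352
```

```bash
python3 -c "
from h import *
go((.4447,.2868,.1,94),(.4447,.2868,.027,94))
"
```

```text
t 21.8 pos [0.4432 0.2861 0.1974] toolx deg 93.93 F [0.1 0.3 0.3] w 0.0352 q [-0.78  0.25  0.17  1.87 -0.05  1.02  1.05]
(0.4447, 0.2868, 0.1, 94) -> [ 0.6  1.5 97.4] [ 0.    0.01 -0.07]
(0.4447, 0.2868, 0.027, 94) -> [  0.6   1.5 170.4] [ 0.    0.01 -0.07]
```

Call:
play_rows --pt "0.25 0.6 1.5 20 0 0 0" --pt "0.25 0.6 1.5 50 0 0 0" --pt "0.25 0.6 1.5 80 0 0 0" --pt "0.25 0.6 1.5 105 0 0 0" --pt "0.25 0.6 1.5 115 0 0 0" --pt "0.25 0.6 1.5 115 0 0 0"

```text
t: 22.4
position: [0.4441, 0.2871, 0.0817]
tcp_rot: [-0.0, 0.682, 0.731, -0.001]
contact_force: [0.0, 0.5, 0.4]
grip_width: 0.0349
```

```bash
python3 -c "
from h import *
go((.4447,.2868,.027,94))
c=shot('side','s10');crop(c,170,100,280,240,5,'s10');crop(shot('top','t10'),130,220,230,310,6,'t10')
"
```

```text
t 22.4 pos [0.4441 0.2871 0.0817] toolx deg 94.0 F [0.  0.5 0.4] w 0.0349 q [-0.76  0.41  0.16  1.96 -0.09  0.78  1.09]
(0.4447, 0.2868, 0.027, 94) -> [-0.3  0.7 54.7] [-0.08  0.07 -0.  ]
```

View pics/s10.png

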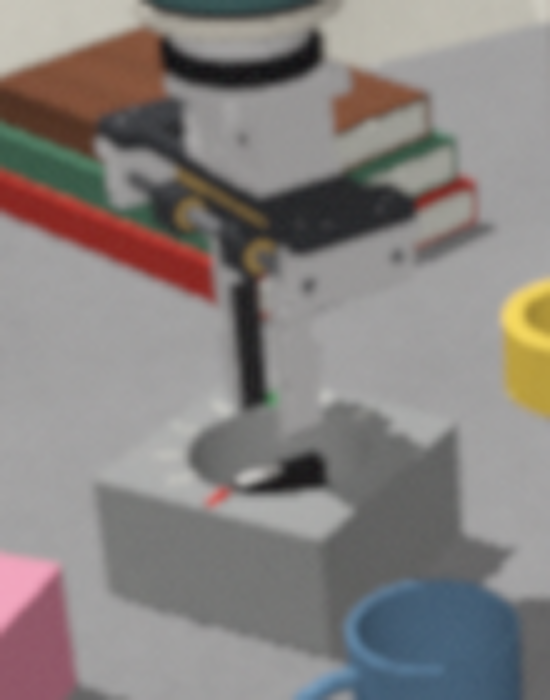

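View pics/t10.png

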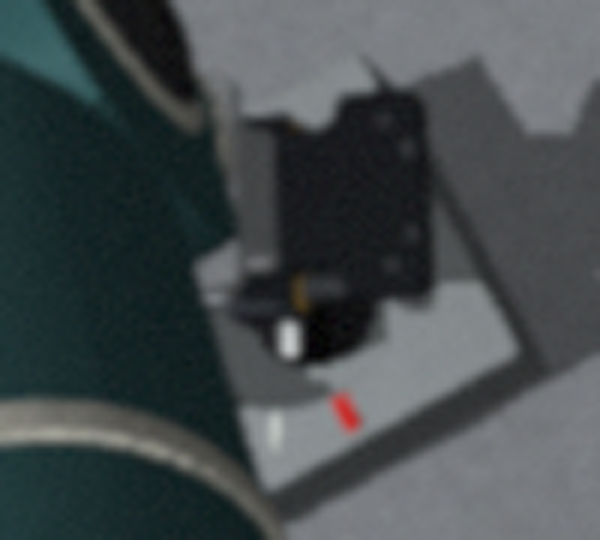

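The fingers straddle the bar above the well (side crop 250,380 and 300,400; pointer 260,475). Lowering in and gripping.

Call:
play_rows --pt "0.25 0 0.5 12 0 0 0" --pt "0.25 0 0.5 25 0 0 0" --pt "0.25 0 0.5 38 0 0 0" --pt "0.25 0 0.5 48 0 0 0" --pt "0.25 0 0.5 54 0 0 0" --pt "0.25 0 0.5 54 0 0 0" --pt "0.25 0 0.5 54 0 0 0"

```text
t: 23.2
position: [0.445, 0.2879, 0.0284]
tcp_rot: [0.0, 0.682, 0.732, -0.0]
contact_force: [-0.1, 0.3, -0.2]
grip_width: 0.0354
```

Call:
play_rows --pt "0.4 0 0 0 0 0 0" --pt "0.5 0 0 0 0 0 0" --pt "0.6 0 0 0 0 0 0" --pt "0.7 0 0 0 0 0 0" --pt "1 0 0 0 0 0 0" --pt "1 0 0 0 0 0 0" --pt "1 0 0 0 0 0 0" --pt "1 0 0 0 0 0 0"

```text
t: 24.0
position: [0.4451, 0.2865, 0.0285]
tcp_rot: [0.0, 0.682, 0.731, -0.001]
contact_force: [-0.3, -8.6, 7.1]
grip_width: 0.0136
```

```bash
python3 -c "
from h import *
go((.4447,.2868,.027,94),(.4447,.2868,.027,-25))
from station import state
print(state()['wrist_torque'])
"
```

```text
t 24.0 pos [0.4451 0.2865 0.0285] toolx deg 93.97 F [-0.3 -8.6  7.1] w 0.0136 q [-0.75  0.5   0.14  1.98 -0.11  0.67  1.1 ]
(0.4447, 0.2868, 0.027, 94) -> [ 0.3 -0.4  1.5] [-0.01  0.08 -0.03]
(0.4447, 0.2868, 0.027, -25) -> [ 0.3 -0.4  1.5] [8.0000e-02 6.0000e-02 1.1897e+02]
[-2.00374983  0.02974319 -0.02352563]
```

Gripped on the 14 mm bar, with a slight sideways load. I relieve it by shifting about 1.5 mm.

Call:
play_rows --pt "1 -1.5 0 0 0 0 0" --pt "1 -1.5 0 0 0 0 0"

```text
t: 24.2
position: [0.4451, 0.2864, 0.0286]
tcp_rot: [0.0, 0.682, 0.732, 0.0]
contact_force: [-0.5, -0.6, 4.1]
grip_width: 0.0136
```

Call:
play_rows --pt "1 0 0 0 0 0 3" --pt "1 0 0 0 0 0 8" --pt "1 0 0 0 0 0 13" --pt "1 0 0 0 0 0 18" --pt "1 0 0 0 0 0 23" --pt "1 0 0 0 0 0 28" --pt "1 0 0 0 0 0 33" --pt "1 0 0 0 0 0 38" --pt "1 0 0 0 0 0 40" --pt "1 0 0 0 0 0 40"

```text
t: 25.2
position: [0.4449, 0.2855, 0.0285]
tcp_rot: [0.0, 0.891, 0.453, -0.0]
contact_force: [-2.9, -6.8, 10.0]
grip_width: 0.0136
```

```bash
python3 -c "
from h import *
go((.4447,.2864,.0285,-25))
from station import state
print(state()['wrist_torque'])
"
```

```text
t 25.2 pos [0.4449 0.2855 0.0285] toolx deg 53.92 F [-2.9 -6.8 10. ] w 0.0136 q [-0.88  0.51  0.32  1.99 -0.24  0.68  0.53]
(0.4447, 0.2864, 0.0285, -25) -> [ 0.6 -0.7 -0. ] [7.000e-02 5.000e-02 7.892e+01]
[-1.66385195  0.60733548 -0.00560148]
```

Call:
play_rows --pt "1 -1 0 0 0 0 3" --pt "1 -1 0 0 0 0 8" --pt "1 -1 0 0 0 0 13" --pt "1 -1 0 0 0 0 18" --pt "1 -1 0 0 0 0 23" --pt "1 -1 0 0 0 0 28" --pt "1 -1 0 0 0 0 33" --pt "1 -1 0 0 0 0 38" --pt "1 -1 0 0 0 0 40" --pt "1 -1 0 0 0 0 40"

```text
t: 26.2
position: [0.4441, 0.285, 0.0285]
tcp_rot: [0.0, 0.993, 0.121, -0.0]
contact_force: [-3.7, -5.5, 10.7]
grip_width: 0.0132
```

```bash
python3 -c "
from h import *
go((.4447,.2864,.0285,-25))
crop(shot('side','s11'),180,160,270,240,8,'s11')
"
```

```text
t 26.2 pos [0.4441 0.285  0.0285] toolx deg 13.94 F [-3.7 -5.5 10.7] w 0.0132 q [-1.02  0.54  0.49  2.   -0.39  0.7  -0.04]
(0.4447, 0.2864, 0.0285, -25) -> [ 0.9 -1.2  0. ] [ 0.05  0.04 38.94]
```

View pics/s11.png

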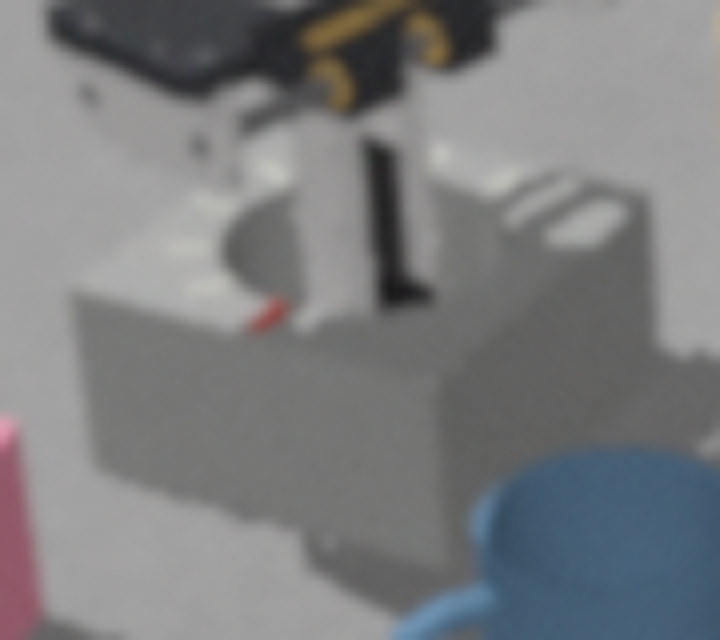

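The bar turns with the fingers (crop 405,290). Finishing the turn.

Call:
play_rows --pt "1 -0.5 0.5 0 0 0 3" --pt "1 -0.5 0.5 0 0 0 8" --pt "1 -0.5 0.5 0 0 0 13" --pt "1 -0.5 0.5 0 0 0 18" --pt "1 -0.5 0.5 0 0 0 23" --pt "1 -0.5 0.5 0 0 0 28" --pt "1 -0.5 0.5 0 0 0 33" --pt "1 -0.5 0.5 0 0 0 37" --pt "1 -0.5 0.5 0 0 0 39" --pt "1 -0.5 0.5 0 0 0 39" --pt "1 -0.5 0.5 0 0 0 39"

```text
t: 27.35
position: [0.4432, 0.285, 0.0285]
tcp_rot: [0.0, 0.976, -0.216, -0.001]
contact_force: [-6.8, -2.3, 12.8]
grip_width: 0.0141
```

```bash
python3 -c "
from h import *
go((.4447,.2864,.0285,-25))
crop(shot('top','t12'),130,220,230,310,6,'t12')
crop(shot('side','s12'),180,160,270,240,8,'s12')
"
```

```text
t 27.35 pos [0.4432 0.285  0.0285] toolx deg -24.95 F [-6.8 -2.3 12.8] w 0.0141 q [-1.15  0.59  0.66  2.   -0.54  0.73 -0.6 ]
(0.4447, 0.2864, 0.0285, -25) -> [ 0.8 -1.9 -0. ] [0.05 0.08 0.05]
```

View pics/t12.png

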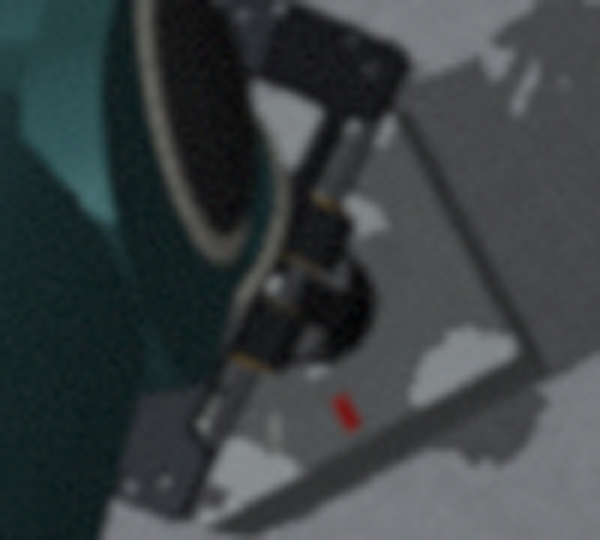

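View pics/s12.png

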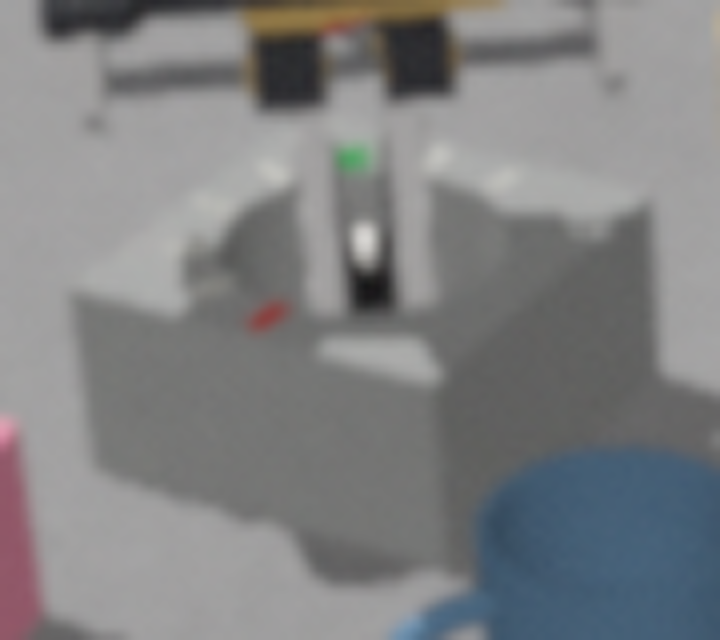

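The pointer (crop 365,240) lines up with the green mark (355,158). Opening to 35 mm and lifting straight out.

Call:
play_rows --pt "0.5 0 0 0 0 0 0" --pt "0.3 0 0 0 0 0 0" --pt "0.25 0 0 0 0 0 0" --pt "0.25 0 0 0 0 0 0" --pt "0.25 0 0 0 0 0 0" --pt "0.25 0 0 0 0 0 0"

```text
t: 28.05
position: [0.444, 0.2849, 0.0283]
tcp_rot: [0.0, 0.976, -0.216, 0.0]
contact_force: [-0.2, 0.8, 0.4]
grip_width: 0.0355
```

Call:
play_rows --pt "0.25 0 0 -8 0 0 0" --pt "0.25 0 0 -22 0 0 0" --pt "0.25 0 0 -42 0 0 0" --pt "0.25 0 0 -70 0 0 0" --pt "0.25 0 0 -105 0 0 0" --pt "0.25 0 0 -145 0 0 0" --pt "0.25 0 0 -180 0 0 0" --pt "0.25 0 0 -200 0 0 0" --pt "0.25 0 0 -200 0 0 0"

```text
t: 28.95
position: [0.4451, 0.2853, 0.2319]
tcp_rot: [-0.002, 0.976, -0.216, 0.001]
contact_force: [0.1, 0.4, 0.4]
grip_width: 0.0354
```

```bash
python3 -c "
from h import *
go((.50,-.05,.25,-25))
"
```

```text
t 28.95 pos [0.4451 0.2853 0.2319] toolx deg -24.99 F [0.1 0.4 0.4] w 0.0354 q [-1.35  0.3   0.88  1.85 -0.25  1.11 -0.82]
(0.5, -0.05, 0.25, -25) -> [191.5 280.7 -19.2] [-0.26 -0.06  0.01]
```

Moving the arm aside for an unobstructed check.

Call:
play_rows --pt "0.25 25 37 -3 0 0 0" --pt "0.25 50 74 -6 0 0 0" --pt "0.25 75 111 -9 0 0 0" --pt "0.25 100 148 -12 0 0 0" --pt "0.25 125 185 -15 0 0 0" --pt "0.25 150 222 -18 0 0 0" --pt "0.25 175 259 -19 0 0 0" --pt "0.25 191 281 -19 0 0 0" --pt "0.25 191 281 -19 0 0 0" --pt "0.25 191 281 -19 0 0 0" --pt "0.25 191 281 -19 0 0 0"

```text
t: 30.05
position: [0.4983, -0.0495, 0.2472]
tcp_rot: [-0.0, 0.976, -0.216, -0.0]
contact_force: [-0.1, 0.1, -0.1]
grip_width: 0.0351
```

```bash
python3 -c "
from h import *
crop(shot('top','t13'),145,235,205,305,8,'t13c')
shot('side','s13')
"
```

```text
(no output)
```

View pics/t13c.png

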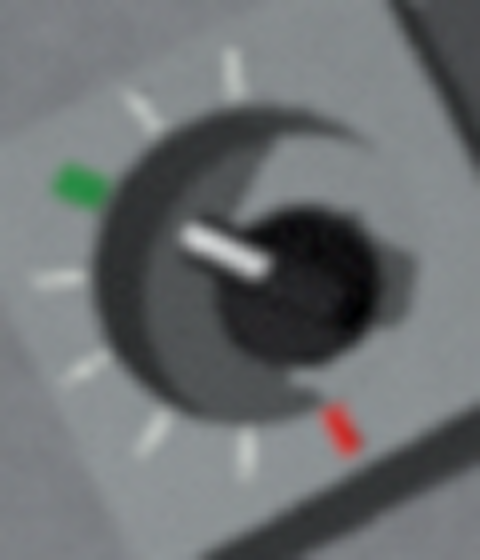

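View pics/s13.png

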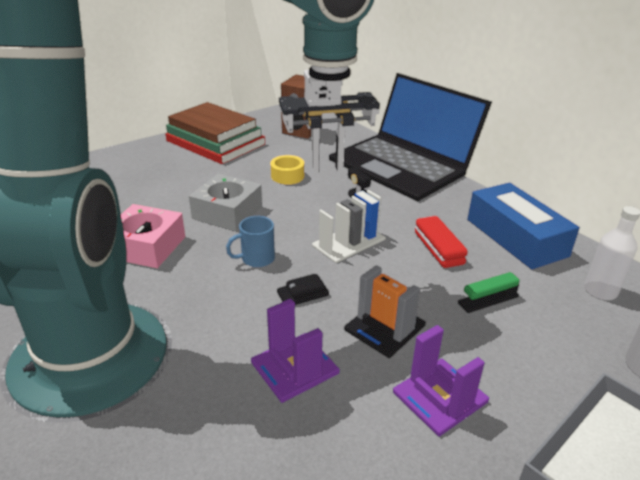

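View pics/t13.png

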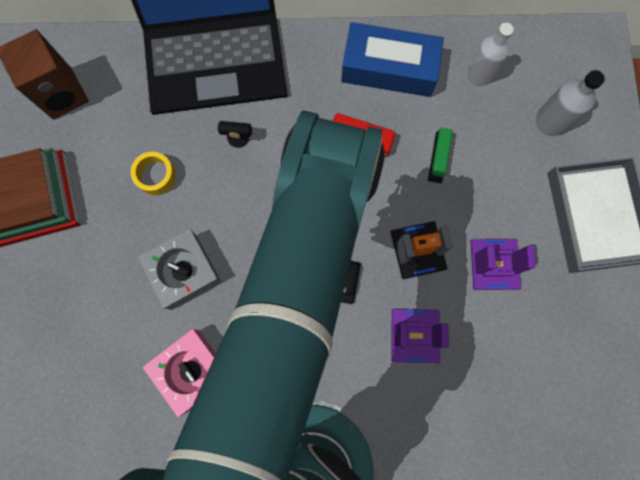

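```bash
python3 -c "
from h import *
c=load('t13.npz')
f=lambda a,b,z:onz(c,145+(a+.5)/8-.5,235+(b+.5)/8-.5,z)[:2]
a,b=f(263,268,.056),f(186,234,.056);d=b-a;an=np.arctan2(d[1],d[0]);print(a,b,np.degrees(an),'dial',np.pi+np.radians(28.25)-an)
x=np.array([.4447,.2864])
for p in(b,f(81,187,.067)):
  e=p-x;an=np.arctan2(e[1],e[0]);print(np.degrees(an),np.pi+np.radians(28.25)-an)
C=cloud(c);F=c['frame'].astype(int);m=(C[...,2]>.105)&(C[...,2]<.122)&(F[...,0]>150)&(F[...,2]<90);P=C[m];print(len(P),P.mean(0),cv2.minAreaRect(P[:,:2].astype(np.float32)*1000))
"
```

```text
[0.44460212 0.287375  ] [0.45479176 0.30909328] 64.86528093177148 dial 2.5025354447876835
66.02516039281701 2.4822917292661817
65.52742588887158 2.49097883516081
0 [nan nan nan] ((0.0, 0.0), (0.0, 0.0), 0.0)<string>:9: RuntimeWarning: Mean of empty slice.
  ret = um.true_divide(
```

The dial reads about 2.50 (2.48–2.50). Checking the seat by depth once more, then handing in.

```bash
python3 -c "
from h import *
for n in('t13','s13'):
  c=load(n+'.npz');C=cloud(c);F=c['frame'].astype(int);m=(C[...,2]>.1)&(F[...,0]>1.6*F[...,2])&(F[...,0]>60)&(abs(C[...,0]-.48)<.03)&(abs(C[...,1]+.264)<.04);P=C[m];print(n,len(P),P.mean(0),np.percentile(P[:,2],[10,50,90]))
st=(.48,-.2643,10.2)
cv2.imwrite('pics/o13.png',over(load('s13.npz'),[(box(*st,.03,.058,.014,.114),(255,255,0))],340,250,430,350,6))
"
```

```text
t13 367 [ 0.47958889 -0.26310041  0.11362419] [0.10968739 0.11418652 0.11732472]
s13 434 [ 0.47639902 -0.27100542  0.11113487] [0.10366298 0.11281153 0.11527481]
```

View pics/o13.png

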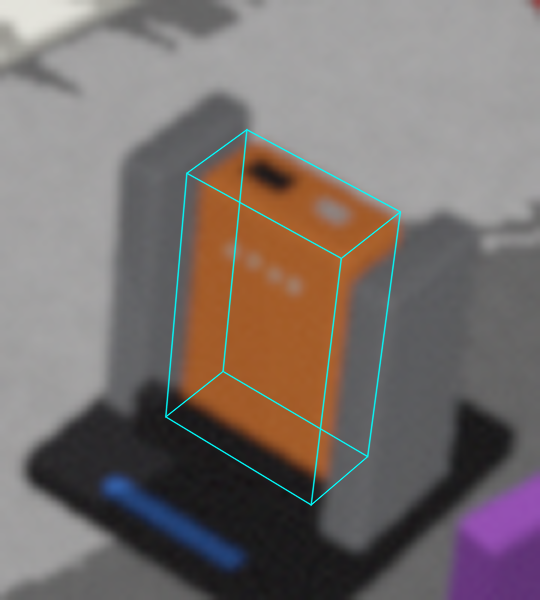

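The pack is fully seated: its top is at z ≈ 0.114 (crop 300,195), upright and centred between the towers.

```bash
python3 -c "
from station import job_done
print(job_done())"
```

```text
the job is handed in; nothing more can be done
None
```

I've handed the job in: the power bank is in the charging stand and the dial is at the green mark. It took about 30 s of the 70 s allowed.

- **Power bank:** I lifted it from the rack by its narrow edges, stood it free on the bare desk and let go. I then regripped it by its broad faces, lowered it between the grey towers until it touched the pocket floor, and released it. The last checks show it upright and centred, with its top at about 0.114 m, which is the fully seated height.
- **Dial:** I gripped the bar inside the well and turned it about 119° clockwise. The pointer now reads about 2.50 rad (2.48 by a cruder estimate) against the 2.5 target, and lines up with the green mark in both views. The gripper read a small side load while gripping (up to about 9 N), and I partly relieved it by shifting the gripper a millimetre or so.
- **Everything else:** The rack's other items and most bystanders look undisturbed in the final pictures. In the top view the arm hid the rack and mug and part of the mouse and glasses case, so I judged those from the side view.
- **A check that disagreed:** One automatic check of the seated power bank found no pixels because it was in the arm's shadow. I redid it with looser colour limits and it agreed.

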